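# Load the weld fixtures

## Robot

A 7-joint arm with a two-finger parallel gripper is mounted at the origin on the work surface. World frame = base frame: x ahead of the robot, y to its left, z up, the work surface at z = 0. Lengths are in mm, angles in rad, forces in N, time in s.
With the tool pointing down it reaches from about 400 to 875 mm from the base axis. Payload 19.3 kg.
Tool frame: the origin (TCP) lies at the very end of the fingers, on their centre line; the grasp point (between the pads) lies 19 mm behind it (grip_point_offset is the z of the grasp point in the tool frame, in mm); z points along the fingers, y is the line along which they close (so a half turn about z gives the same grasp; the last joint's range is limited). The gripper opens to 85 mm and grips with 20 to 120 N. Pads are 22 mm wide; open, the fingers measure 114 mm over their backs; the gripper's body (76 mm by 85 mm) begins 54 mm behind the grasp point. The pads swing forward as they close: fully open they stand 13 mm farther back than shut.
Start: joints at [-1.224, 0.521, -0.036, 1.599, 0.021, 1.021, -0.113], TCP at [253.04, 571.477, 231.291] pointing down, gripper open.
Joint ranges: [-2.91, 2.91], [-0.3, 2.13], [-1.5, 1.42], [0.17, 2.43], [-1.26, 4.41], [0.16, 1.93], [-2.52, 2.52]. Speed limits (rad/s): [1.89, 1.89, 2.39, 2.39, 3.01, 3.01, 3.01].

## Interface

Orientations are given as a 3x3 rotation matrix whose columns are the frame's x, y, z axes.
In Python, from workcell import movep, movel, goto_joints, open_gripper, clamp, wait, inverse_kinematics, read_state, camera, PlanningError, finish_job, grip_point_offset gives the robot as it stands. Calls block until the motion is done:
- movep(position, orientation): joint-space move of the TCP to a pose.
- movel(position, frame=None, max_speed=150, guard=None): straight line of the TCP; frame=None keeps the orientation; max_speed is the mean speed in mm/s. With guard (N) it stops when the force on the tool has changed by that much, and returns True; else False.
- goto_joints(angles): joint-space move.
- open_gripper() and clamp(): open the fingers fully, or close them until they stop; the grip force is fixed at half the most.
- wait(seconds).
- inverse_kinematics(position, orientation): joint angles nearest the present ones, or None.
- read_state(): the state.
- camera(name): name is "scene" or "top"; returns a dict with "image" (400x640x3 uint8, blue, green, red), "range_z" (400x640 float32, mm along the optical axis (not along the pixel's ray), 0 where there is no reading), "fx", "fy", "cx", "cy" (pixels), "dist_coeffs" ([k1, k2, p1, p2, k3] as OpenCV has them; the pictures are not rectified), "cam_to_world" (4x4, takes a point from camera to world coordinates). Camera axes: x right, y up, looking along -z (the intrinsics and any distortion apply to the point x, -y, -z); pixel columns grow to the right and rows downward; lengths in mm; the calibration is good to about 2 mm. A picture is of the moment at which its call begins.
A pose or a line that the arm cannot do raises PlanningError and nothing moves.
- finish_job(): hands the job in; it is judged then, once.
The state is a dict: "time": time; "qpos": joint angles; "qvel": joint speeds; "joint_efforts": joint torques, N m; "eef_pos": TCP position; "tool_rot": TCP orientation; "ft_force": force on the tool from outside, world axes, zero at the start; "torque": the same for the moment, N m; "finger_gap": finger opening in mm; "gripper_force": force on a finger pad.
Only numpy, scipy, OpenCV 4.12 (cv2) and the standard library are available. Lean on these libraries where they do the work, as an engineer would, in place of code of your own. Each camera call takes 0.05 s, during which the arm holds its last target. There are 200 camera calls.

## Task

Load the fixtures on the welding table: slip the large collar over the thick post and the small collar over the thin post, both resting on the base plates, and lay the L-shaped corner plate and the rectangular infill plate together in the tray, lugs up, so that both lie flat on its floor in the only arrangement that fits. The infill goes in the space between the corner plate and the tray's small brass stop block. Let go of everything at the end, and do not knock over the spray can.

Things in the scene. Friction and masses are not known exactly. Their poses are not given: they have to be found in the camera images.
- corner_plate: Loose flat dark steel L, 8 mm thick, about 0.6 kg. Grip its upright lug: 40 mm along x, 10 thick in y, top 44 above the underside. Origin: underside, below lug centre and centre of mass. Long arm (mm) x -50..74, y -34..10; short arm x -50..-6, y -34..58; notch at +x+y. In the tray: axes parallel to the tray's (not turned 180 deg), origin at tray x -12, y -12, z 5, play 4 mm each way.
- infill_plate: Loose flat dark steel rectangle 56 (x) x 42 (y) x 8 mm, about 0.23 kg, with an upright lug at its centre: 10 mm thick in x, 30 along y, top 44 above the underside. Origin: centre of the underside. Its place is centred at tray x 15, y 24, z 5 mm, its x along the tray's x (either way round), with 5 mm play each way when the corner plate is centred.
- large_collar: Loose dark steel ring standing on its flat end: outside diameter 60, bore 40, height 30 mm, about 0.37 kg. Origin: centre of the underside. Goes over the thick post.
- small_collar: Loose dark steel ring standing on its flat end: outside diameter 42, bore 24, height 30 mm, about 0.22 kg. Origin: centre of the underside. Goes over the thin post.
- tray: Fixed aluminium tray, 156 (x) x 124 (y) mm over its lips. Origin: under its centre at table height. Floor 5 mm above it. Inside 132 (x) x 100 (y) mm between walls upright to 12 mm above the table, then lips flared outwards up to about 22 mm that guide parts in. A brass stop block fills x 48..66, y 7..50 mm of the inside, at the +x+y corner, top 15 mm above the table.
- thick_post: Fixed aluminium base plate 84 by 84 by 8 mm with an upright post of diameter 26 mm at its centre, post top 46 mm above the table, edge chamfered 3 mm. Origin: on the table under the centre.
- thin_post: Fixed aluminium base plate 84 by 84 by 8 mm with an upright post of diameter 12 mm at its centre, post top 46 mm above the table, edge chamfered 3 mm. Origin: on the table under the centre.
- spray_can: Bystander: blue spray can standing upright beyond the fixtures, diameter 60, height 170 mm. Origin: centre of its underside. Must not be knocked over.
Things that resemble listed ones, but are neither listed nor needed, are in the scene too. What is shaped like the corner_plate but green or purple is not meant.

How it is judged:
By the outcome, as a careful person would: the job done as asked, in the order asked, and still so for the second after the job is handed in, with the robot touching nothing.
It also fails if it takes over 99 s, if anything falls off the work surface, if the arm or the gripper's body presses on something with over 40 N, if the wrist force passes 120 N, or if a joint passes its speed limit or range.

## Working session

There is one attempt and no reset: what is moved stays moved. The work goes in short steps, each a Python script; the robot and the scene stay as the last script left them, time stands still between calls to the robot, and variables do not carry over. Pictures are saved under pics/ and viewed, at most 14 in all, crops included, and the job is handed in when it is done.

```bash
ls; mkdir -p pics; python3 - <<'E'
from workcell import *
import cv2,numpy as np,pickle
for n in ("scene","top"):
    c=camera(n); cv2.imwrite(f"pics/{n}0.png",c["image"]); pickle.dump(c,open(f"{n}0.pkl","wb"))
    print(n,c["fx"],c["fy"],c["cx"],c["cy"],c["dist_coeffs"],np.round(c["cam_to_world"],3).tolist(),(c["range_z"]>0).mean())
s=read_state(); print(s["time"],np.round(s["tool_rot"],3).tolist(),s["finger_gap"],grip_point_offset)
E
```

```text
pics
scene 413.1337498258724 413.1337498258724 317.71918259648487 208.36847429833648 [0.02797471 0.         0.         0.         0.        ] [[-0.45, -0.512, 0.732, 1289.653], [0.893, -0.256, 0.37, 315.0], [-0.002, 0.82, 0.572, 647.542], [0.0, 0.0, 0.0, 1.0]] 0.9960234375
top 476.2575064266404 476.2575064266404 308.9583323183577 197.19691745957692 [-0.05916193  0.          0.          0.          0.        ] [[0.02, 0.995, -0.096, 335.166], [-1.0, 0.021, 0.011, -82.753], [0.012, 0.096, 0.995, 1558.417], [0.0, 0.0, 0.0, 1.0]] 0.9959296875
0.1 [[-0.914, 0.405, -0.0], [0.405, 0.914, -0.001], [-0.0, -0.001, -1.0]] 85.46205209717498 -18.700000000000003
```

View pics/top0.png

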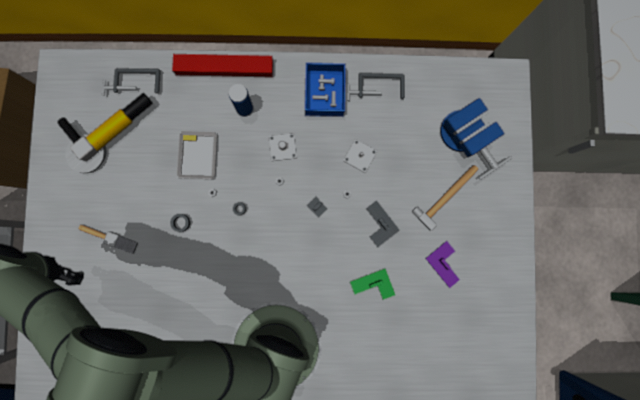

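View pics/scene0.png

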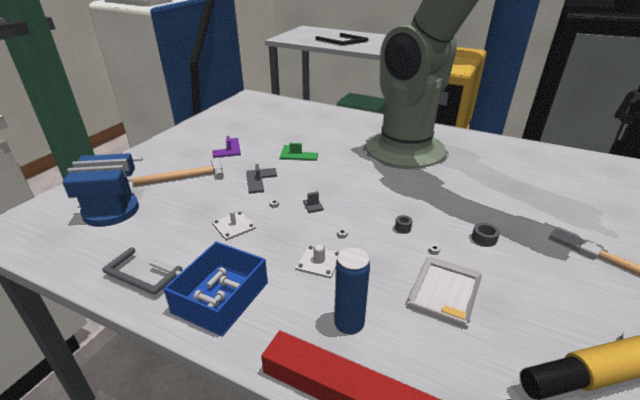

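Top view: grey L at (381,222), green L (374,284), purple L (442,264). The infill plate is at (317,206), the large ring at (181,222), the small ring at (240,209), the tray at (198,155) with brass at (189,138), the thick post at (284,146), the thin post at (360,155) and the can at (240,99). For corner_plate, only the grey L is dark steel; green and purple are excluded. I'll confirm this in an enlarged crop.

```bash
cat > geo.py <<'E'
import cv2,numpy as np
def rays(c,uv):
    K=np.array([[c["fx"],0,c["cx"]],[0,c["fy"],c["cy"]],[0,0,1]])
    p=cv2.undistortPoints(np.asarray(uv,float).reshape(-1,1,2),K,np.array(c["dist_coeffs"],float)).reshape(-1,2)
    T=np.array(c["cam_to_world"]); d=np.c_[p[:,0],-p[:,1],-np.ones(len(p))]@T[:3,:3].T
    return T[:3,3],d
def to_plane(c,uv,z):
    o,d=rays(c,uv); return o+d*((z-o[2])/d[:,2])[:,None]
def cloud(c):
    h,w=c["range_z"].shape; v,u=np.mgrid[:h,:w]
    o,d=rays(c,np.c_[u.ravel(),v.ravel()])
    return (o+d*c["range_z"].reshape(-1,1)).reshape(h,w,3)
E
python3 - <<'E'
import pickle,cv2,numpy as np
from geo import *
for n in ("top","scene"):
    c=pickle.load(open(n+"0.pkl","rb")); P=cloud(c); im=c["image"]
    tab=(im.min(2)>110)&(abs(P[...,2])<15); sel=P[...,2][tab]; print(n,"table z",np.median(sel),sel.std())
    if n=="top": x0,y0,x1,y1,s=165,120,425,260,3
    else: x0,y0,x1,y1,s=200,130,500,330,2.6
    cv2.imwrite(f"pics/{n}crop.png",cv2.resize(im[y0:y1,x0:x1],None,fx=s,fy=s,interpolation=cv2.INTER_CUBIC))
    g=im.max(2); sat=im.max(2).astype(int)-im.min(2)
    m=((g<105)&(sat<25)).astype(np.uint8)
    k,l,st,ce=cv2.connectedComponentsWithStats(m)
    for i in range(1,k):
        if 30<st[i,4]<1500: 
            pz=P[l==i]; print(n,st[i].tolist(),ce[i].round(1),to_plane(c,ce[i],8)[0].round(0),"zr",np.percentile(pz[:,2],[5,50,95]).round(0))
E
```

```text
top table z -0.780560368118131 3.8196105687466937
top [172, 59, 104, 19, 207] [230.2  74.1] [895. 174.   8.] zr [-5.  6. 22.]
top [106, 68, 57, 29, 624] [136.1  78.5] [875. 492.   8.] zr [-6. 21. 29.]
top [320, 69, 30, 48, 101] [341.9  98.6] [ 819. -203.    8.] zr [-5.  0. 14.]
top [350, 73, 55, 27, 520] [379.4  82.5] [ 878. -329.    8.] zr [-2. 25. 32.]
top [231, 91, 32, 26, 252] [251.2 103.8] [794. 100.   8.] zr [ -6.   4. 158.]
top [80, 93, 79, 80, 1105] [125.8 124.8] [715. 517.   8.] zr [-6. 24. 69.]
top [57, 117, 30, 27, 390] [ 71.1 129.1] [697. 702.   8.] zr [-5. 62. 71.]
top [440, 123, 33, 36, 96] [455.5 147.7] [ 661. -585.    8.] zr [ -3.   6. 103.]
top [444, 125, 14, 13, 48] [450.6 131.9] [ 714. -569.    8.] zr [ 27.  44. 131.]
top [212, 134, 6, 45, 85] [215.6 156.7] [613. 212.   8.] zr [-5.  4. 21.]
top [180, 141, 4, 33, 49] [181.6 156.5] [611. 324.   8.] zr [-1.  8. 13.]
top [474, 149, 19, 30, 152] [483.7 161.9] [ 616. -680.    8.] zr [-6.  2. 80.]
top [631, 178, 8, 6, 32] [634.2 180.7] [  565. -1208.     8.] zr [-757. -746. -739.]
top [567, 185, 20, 22, 174] [574.3 196.4]
[... 1593 characters left out ...]
[216, 173, 7, 6, 33] [219.2 175.8] [ 451. -445.    8.] zr [ 4. 11. 20.]
scene [119, 192, 9, 10, 31] [123.3 196.8] [ 665. -612.    8.] zr [35. 52. 67.]
scene [304, 192, 19, 21, 256] [312.6 202.7] [ 453. -123.    8.] zr [ 2. 10. 41.]
scene [394, 216, 18, 18, 255] [402.8 224.4] [438. 129.   8.] zr [ 2. 21. 29.]
scene [471, 223, 29, 24, 524] [484.9 234.5] [387. 321.   8.] zr [ 2. 21. 30.]
scene [548, 228, 92, 49, 607] [575.2 244.8] [332. 517.   8.] zr [-1. 13. 18.]
scene [103, 248, 79, 48, 857] [135.2 275.1] [ 878. -341.    8.] zr [-1. 24. 29.]
scene [334, 296, 9, 37, 45] [335.5 316.1] [786. 100.   8.] zr [-1. 24. 78.]
scene [407, 304, 60, 25, 212] [436.5 315.9] [696. 276.   8.] zr [ 0.  5. 10.]
```

View pics/topcrop.png

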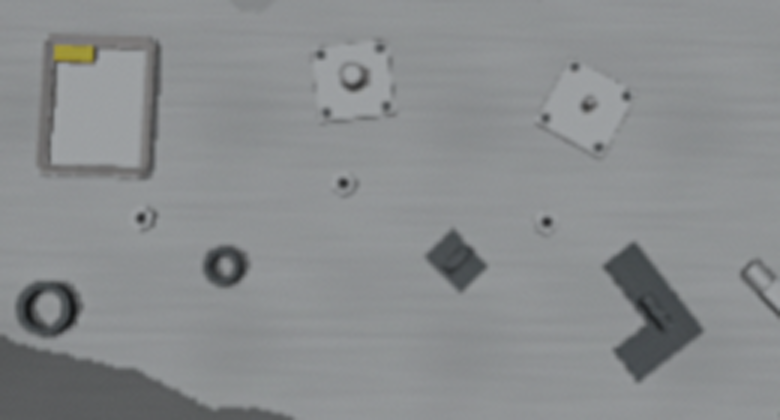

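View pics/scenecrop.png

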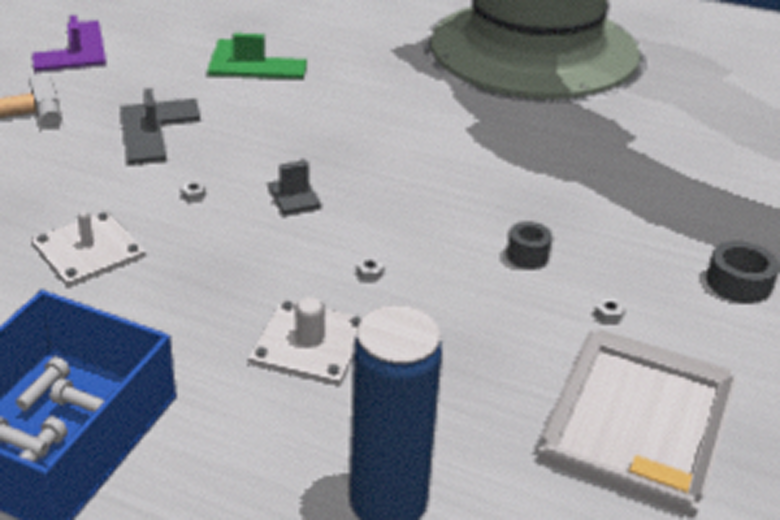

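The crops confirm it: the dark grey L at top (381,222) / scene (258,179) with an upright lug is the corner plate, while the green and purple ones are decoys. The base-plate bolt holes and tray lips are clear enough to measure precisely.

```bash
cat > meas.py <<'E'
import cv2,numpy as np
from geo import *
S=4
def up(c,box):
    x0,y0,x1,y1=box
    return cv2.resize(c["image"][y0:y1,x0:x1],None,fx=S,fy=S,interpolation=cv2.INTER_CUBIC)
def full(pts,box): return (np.asarray(pts,float)+.5)/S-.5+np.array(box[:2])
def darkmask(c,box,frac=.5):
    g=up(c,box).max(2).astype(float); lo,hi=np.percentile(g,[3,80]); m=(g<lo+frac*(hi-lo)).astype(np.uint8)
    k,l,st,ce=cv2.connectedComponentsWithStats(m); return (l==1+st[1:,4].argmax()).astype(np.uint8)
def hullc(c,box,z):
    m=darkmask(c,box); p=cv2.findContours(m,cv2.RETR_EXTERNAL,cv2.CHAIN_APPROX_NONE)[0]
    h=cv2.convexHull(max(p,key=len)); M=cv2.moments(h)
    q=to_plane(c,full(h[:,0],box),z)[:,:2]
    return to_plane(c,full([[M["m10"]/M["m00"],M["m01"]/M["m00"]]],box),z)[0,:2],cv2.minAreaRect(q.astype(np.float32))
def holes(c,uvs,z=8):
    out=[]
    for u,v in uvs:
        u,v=round(u),round(v); g=c["image"][v-3:v+4,u-3:u+4].max(2).astype(float); w=np.clip(np.median(g)-8-g,0,None)
        vv,uu=np.mgrid[v-3:v+4,u-3:u+4]; out.append([(w*uu).sum()/w.sum(),(w*vv).sum()/w.sum()])
    return to_plane(c,out,z)[:,:2]
E
python3 - <<'E'
import pickle
from meas import *
t=pickle.load(open("top0.pkl","rb")); s=pickle.load(open("scene0.pkl","rb"))
T=lambda a:[(165+x/3-.33,120+y/3-.33) for x,y in a]; Q=lambda a:[(200+x/2.6,130+y/2.6) for x,y in a]
r=lambda x:np.round(x,1).tolist()
for n,c,b in (("large",t,(165,208,200,236)),("large",s,(462,215,508,252)),("small",t,(228,196,254,220)),("small",s,(388,210,418,240))):
    print(n,r(hullc(c,b,15)[0]))
for n,c,h in (("thick",t,T([(320,55),(380,47),(386,106),(327,113)])),("thick",s,Q([(287,306),(355,322),(334,371),(261,352)])),
              ("thin",t,T([(574,67),(626,97),(598,147),(545,118)])),("thin",s,Q([(42,238),(102,216),(133,248),(71,271)]))):
    p=holes(c,h); print(n,r(p.mean(0)),"diag mids",r((p[0]+p[2])/2),r((p[1]+p[3])/2),"diag",r(np.linalg.norm(p[0]-p[2])),r(np.linalg.norm(p[1]-p[3])))
print("infill",hullc(t,(302,192,332,222),8))
# L by moments on plane z=8
def moms(P):
    c=P.mean(0); w,v=np.linalg.eigh(np.cov((P-c).T)); return c,v[:,1],w
b=(360,194,405,254); m=darkmask(t,b); v,u=np.nonzero(m); P=to_plane(t,full(np.c_[u,v],b),8)[:,:2]
c,a,w=moms(P)
g=np.mgrid[-50:74:.5,-34:58:.5].reshape(2,-1).T+.25; g=g[~((g[:,0]>-6)&(g[:,1]>10))]; c0,a0,w0=moms(g)
for k in (0,np.pi):
    th=np.arctan2(a[1],a[0])-np.arctan2(a0[1],a0[0])+k; R=np.array([[np.cos(th),-np.sin(th)],[np.sin(th),np.cos(th)]])
    print("L",r(c-R@c0),np.degrees(th)%360,"skew",((P-c)@R[:,0]).__pow__(3).mean(),((g-c0)[:,0]**3).mean(),np.sqrt(w),np.sqrt(w0))
# lug tops from depth
for n,c in (("top",t),("scene",s)):
    X=cloud(c).reshape(-1,3)
    for nm,ctr in (("L",(410,-335)),("inf",(455,-125))):
        k=(np.hypot(*(X[:,:2]-ctr).T)<50)&(X[:,2]>28)&(X[:,2]<55); print(n,nm,"lug",r(X[k].mean(0)),k.sum())
# tray edges picture
for n,c,b in (("top",t,(172,125,224,186)),("scene",s,(400,252,488,330))):
    im=up(c,b); cv2.imwrite(f"pics/tray_{n}.png",cv2.resize(im,None,fx=1.6,fy=1.6))
E
```

```text
large [393.5, 314.9]
large [393.1, 325.7]
small [443.3, 124.8]
small [447.4, 130.1]
thick [651.1, -8.4] diag mids [650.8, -8.2] [651.4, -8.5] diag 95.5 94.8
thick [653.8, -4.3] diag mids [654.6, -3.6] [653.0, -5.1] diag 96.0 93.3
thin [627.3, -265.0] diag mids [627.7, -265.4] [627.0, -264.6] diag 93.9 94.6
thin [629.7, -261.4] diag mids [630.4, -261.0] [628.9, -261.8] diag 96.2 95.7
infill (array([ 455.10774998, -125.10820778]), ((455.153076171875, -125.42344665527344), (55.4771728515625, 43.45133972167969), 46.0832405090332))
L [401.6, -338.4] 38.53385148887503 skew 20845.417711242964 21350.452161444908 [21.0724137  37.83316604] [20.86569451 38.09109504]
L [401.9, -336.0] 218.53385148887506 skew -20845.417711242953 21350.452161444908 [21.0724137  37.83316604] [20.86569451 38.09109504]
top L lug [400.1, -337.4, 41.5] 48
top inf lug [453.7, -123.4, 43.7] 28
scene L lug [410.1, -331.5, 39.8] 40
scene inf lug [459.1, -120.5, 37.6] 71
```

View pics/tray_top.png

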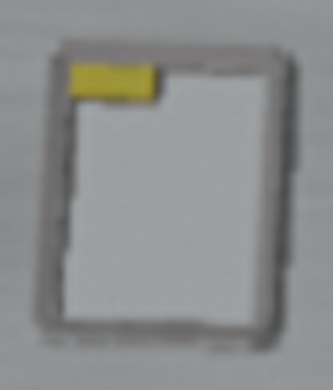

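View pics/tray_scene.png

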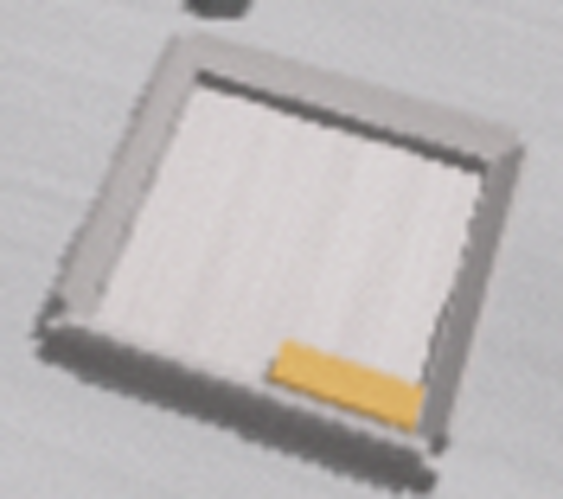

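Both views give the tray corners at (50,42),(292,52),(270,340),(35,326) in the top crop and (180,35),(523,145),(440,450),(45,320) in the scene crop, with the brass at the world +x+y corner. The cameras disagree by about (3,4) mm, so I'll fit the tray numerically and then calibrate the bias with a doubly squeezed collar.

```bash
python3 - <<'E'
import pickle
from meas import *
t=pickle.load(open("top0.pkl","rb")); s=pickle.load(open("scene0.pkl","rb"))
r=lambda x:np.round(x,1).tolist()
for n,c,b,cor in (("top",t,(172,125,224,186),[(50,42),(292,52),(270,340),(35,326)]),("scene",s,(400,252,488,330),[(45,320),(440,450),(523,145),(180,35)])):
    q=to_plane(c,np.array(b[:2])+np.array(cor)/6.4-.5,22)[:,:2]
    e=np.roll(q,-1,0)-q; print(n,"corners mean",r(q.mean(0)),"sides",r(np.hypot(*e.T)),"ang",r(np.degrees(np.arctan2(e[:,1],e[:,0]))))
    im=up(c,b).astype(int); d=im[...,2]-im[...,0]
    y=((d>45)).astype(np.uint8); M=cv2.moments(y,True); pb=to_plane(c,full([[M["m10"]/M["m00"],M["m01"]/M["m00"]]],b),15)[0,:2]
    cn=max(cv2.findContours(y,0,1)[0],key=cv2.contourArea); rb=cv2.minAreaRect(to_plane(c,full(cn[:,0],b),15)[:,:2].astype(np.float32))
    print(" brass",r(pb),rb)
    print(" r-b lip/table/floor", d[20:30,20:30].mean(), d[43:47,80:120].mean(), d[130,80:120].mean())
    if n=="top":
        m=((d>2)).astype(np.uint8); cv2.imwrite("pics/m.png",m*255); cn=max(cv2.findContours(m,0,1)[0],key=cv2.contourArea)
        print(" lip rect",cv2.minAreaRect(to_plane(c,full(cn[:,0],b),22)[:,:2].astype(np.float32)))
E
```

```text
top corners mean [617.6, 270.9] sides [125.1, 149.5, 120.4, 147.5] ang [-91.3, 178.0, 87.7, -0.2]
 brass [674.4, 300.2] ((674.3829345703125, 300.1859130859375), (44.25416946411133, 18.166728973388672), 88.99856567382812)
 r-b lip/table/floor -4.09 38.99375 -4.85
 lip rect ((672.706298828125, 299.0163269042969), (51.52851486206055, 24.4552001953125), 89.8728256225586)
scene corners mean [624.6, 275.7] sides [118.4, 144.1, 116.1, 150.6] ang [91.7, 179.5, -91.5, -1.4]
 brass [676.9, 304.3] ((676.73486328125, 303.7525329589844), (43.77099609375, 20.553489685058594), 89.34249114990234)
 r-b lip/table/floor -1.42 2.275 5.15
```

```bash
cat > rob.py <<'E'
from workcell import *
import numpy as np,pickle,cv2
def R(deg):
    a=np.radians(deg); y=np.array([np.cos(a),np.sin(a),0]); z=np.array([0,0,-1.]); return np.c_[np.cross(y,z),y,z]
def st(tag):
    s=read_state(); print(tag,"t%.1f"%s["time"],"tcp",np.round(s["eef_pos"],1),"gap %.1f gf %.0f"%(s["finger_gap"],s["gripper_force"]),"F",np.round(s["ft_force"],1)); return s
def snap(n,f):
    c=camera(n); pickle.dump(c,open(f+".pkl","wb")); cv2.imwrite(f"pics/{f}.png",c["image"]); return c
E
python3 - <<'E'
from rob import *
x,y=394,319; az=np.degrees(np.arctan2(y,x))
movep([x,y,110],R(az+90)); st("above")
movel([x,y,4],max_speed=200); clamp(); st("g1"); open_gripper()
movel([x,y,60],max_speed=200); movel([x,y,61],R(az)); movel([x,y,4],max_speed=200); clamp(); st("g2")
movel([x,y,150],max_speed=200); st("lift"); snap("scene","lift1")
E
```

```text
above t1.4 tcp [393.9 319.9 110.2] gap 85.5 gf 0 F [-0.8  0.3  0.8]
g1 t2.5 tcp [394.5 319.7   5.7] gap 57.5 gf 59 F [-5.2 -1.3 22.5]
g2 t5.8 tcp [394.4 319.4   5.7] gap 58.5 gf 59 F [-4.4 -3.6 23.6]
lift t6.7 tcp [393.5 318.8 149.3] gap 58.1 gf 65 F [-0.3 -0.  -3.7]
```

```bash
python3 - <<'E'
from rob import *
from meas import *
x,y=652.4,-6.4
movep([x,y,110],R(0)); s=st("hover")
movel([x,y,75],max_speed=100); snap("scene","hov1")
print(movel([x,y,22],max_speed=80,guard=12)); st("d1")
print(movel([x,y,13],max_speed=40,guard=15)); s=st("down"); np.save("rel1.npy",s["eef_pos"]); 
E
```

```text
hover t8.3 tcp [652.2  -4.5 110. ] gap 58.4 gf 65 F [-0.9  0.1 -3.2]
False
d1 t9.7 tcp [652.7  -6.6  22.3] gap 58.1 gf 65 F [ 0.3 -1.  -3. ]
True
down t9.9 tcp [653.1  -6.3  13.9] gap 58.1 gf 66 F [-2.4  1.  11.6]
```

View pics/hov1.png

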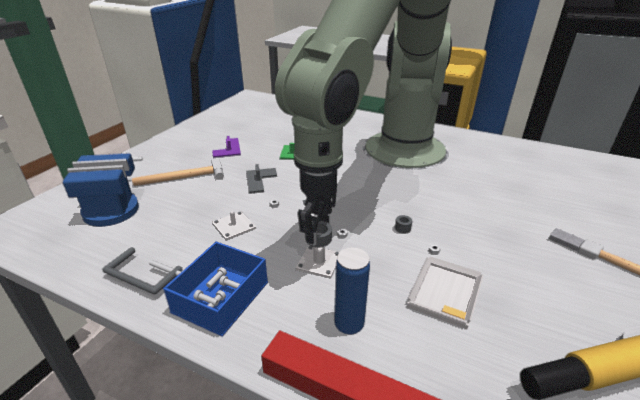

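The picture shows the large collar held over the thick post at about (317,245); lowering stopped at TCP z 13.9, which is seated on the base plate. Next I'll release, go to the small collar and measure the camera bias from the large collar.

```bash
python3 - <<'E'
from rob import *
from meas import *
open_gripper(); movel([653,-6.3,110],max_speed=250); 
x,y=445,127.5
movep([x,y,110],R(16)); st("above small")
t=snap("top","t2"); s=snap("scene","s2")
for n,c,b in (("top",t,(268,130,300,162)),("scene",s,(300,232,333,270))):
    print(n,hullc(c,b,23))
    cv2.imwrite(f"pics/crop_{n}2.png",cv2.resize(up(c,(b[0]-15,b[1]-15,b[2]+15,b[3]+15)),None,fx=1.5,fy=1.5))
a,b=cv2.imread("pics/crop_top2.png"),cv2.imread("pics/crop_scene2.png"); h=max(a.shape[0],b.shape[0])
pad=lambda i:cv2.copyMakeBorder(i,0,h-i.shape[0],0,0,0); cv2.imwrite("pics/c2.png",np.hstack([pad(a),pad(b)]))
E
```

```text
above small t11.9 tcp [446.2 127.1 109.9] gap 85.4 gf 0 F [0.7 0.6 0.1]
top (array([652.02234334, -10.21711396]), ((652.4829711914062, -10.148365020751953), (62.539127349853516, 59.756675720214844), 25.405166625976562))
scene (array([656.00294916,  -5.32215862]), ((654.1516723632812, -6.112770080566406), (89.42169952392578, 59.45619583129883), 24.293691635131836))
```

View pics/c2.png

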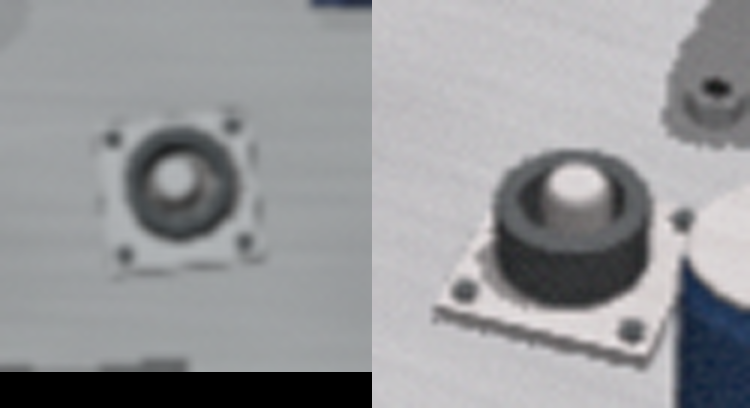

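The large collar is seated (top (283,146), scene (317,245)). True position ≈ top reading + (1, 3.7) and scene reading − (2, 0.5), so I'll apply these corrections. Next is the small collar.

```bash
python3 - <<'E'
from rob import *
x,y=444.5,128.5
movel([x,y,8],max_speed=200); st("low"); clamp(); s=st("grip"); z0=s["eef_pos"][2]
movel([x,y,120],max_speed=250)
x,y=628,-261.5
movep([x,y,110],R(-22)); st("hover"); movel([x,y,z0+43],max_speed=120); snap("scene","hov2")
print(movel([x,y,z0+16],max_speed=80,guard=12)); st("d1")
print(movel([x,y,z0+7],max_speed=40,guard=12)); st("down")
E
```

```text
low t12.6 tcp [445.  128.1   8.4] gap 85.7 gf 0 F [0.6 0.6 0.1]
grip t13.1 tcp [444.8 128.8   9. ] gap 40.6 gf 57 F [-3.6 -1.1 24. ]
hover t15.3 tcp [ 628.4 -259.7  109.8] gap 40.1 gf 61 F [ 0.1  0.1 -2.3]
False
d1 t16.5 tcp [ 627.7 -261.6   24.6] gap 40.1 gf 61 F [-0.3 -0.5 -1.3]
True
down t16.8 tcp [ 628.6 -261.8   17.2] gap 40.0 gf 62 F [-1.6  1.   9.3]
```

```bash
python3 - <<'E'
from rob import *
open_gripper(); movel([628.3,-261.6,110],max_speed=250)
x,y=402.6,-334.7
movep([x,y,110],R(38.5-90)); st("above L"); snap("top","t3"); snap("scene","s3")
movel([x,y,14],max_speed=200); clamp(); s=st("grip"); np.save("gripL.npy",s["eef_pos"])
movel([x,y,120],max_speed=200); st("lift")
c,yaw=np.array([617.7,276.4]),-1.0; a=np.radians(yaw); p=c+np.array([[np.cos(a),-np.sin(a)],[np.sin(a),np.cos(a)]])@[-12,-12]; print(p)
movep([*p,120],R(yaw-90)); st("hover"); movel([*p,60],max_speed=150); snap("scene","hov3"); st("hov")
import geo
im=cv2.imread("pics/hov3.png")[200:340,360:540]; a=cv2.resize(im,None,fx=3,fy=3)
b=cv2.resize(cv2.imread("pics/s3.png")[195:255,205:265],None,fx=4,fy=4); b=cv2.copyMakeBorder(b,0,a.shape[0]-b.shape[0],0,0,0); cv2.imwrite("pics/c3.png",np.hstack([a,b]))
E
```

```text
above L t18.7 tcp [ 403.9 -334.4  109.7] gap 85.8 gf 0 F [ 0.  -0.5 -0.1]
grip t20.1 tcp [ 402.9 -334.9   14.4] gap 9.0 gf 60 F [-0.1  0.5  8.2]
lift t20.8 tcp [ 402.4 -334.   119. ] gap 9.3 gf 59 F [ 0.8 -0.  -6.3]
[605.49239878 264.61125654]
hover t23.1 tcp [605.8 263.3 120.1] gap 9.3 gf 59 F [-0.5 -0.3 -6.4]
hov t23.7 tcp [606.1 264.4  61. ] gap 9.0 gf 58 F [-0.   0.7 -5.8]
```

View pics/c3.png

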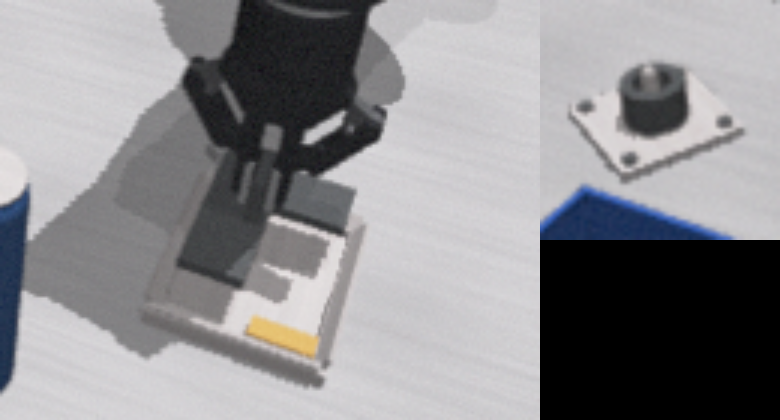

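The L is held level over the tray in the right orientation, notch towards the brass at crop (282,335), and the small collar is seated on the thin post (right inset). Lowering now with a guard.

```bash
python3 - <<'E'
from rob import *
p=[605.5,264.6]
print(movel([*p,33],max_speed=80,guard=12)); st("d1")
print(movel([*p,18.5],max_speed=30,guard=12)); s=st("d2")
E
```

```text
False
d1 t24.2 tcp [605.4 264.4  32.7] gap 8.9 gf 59 F [ 0.6 -0.1 -5.8]
True
d2 t24.6 tcp [605.4 264.7  19.5] gap 9.0 gf 61 F [-1.8  0.5 10.3]
```

```bash
python3 - <<'E'
from rob import *
open_gripper(); st("open"); movel([605.5,264.6,110],max_speed=250)
x,y=456.1,-121.6
movep([x,y,110],R(46.1)); st("above"); t=snap("top","t4"); s=snap("scene","s4")
movel([x,y,14],max_speed=200); clamp(); st("grip")
movel([x,y,120],max_speed=200)
c,yaw=np.array([617.7,276.4]),-1.0; a=np.radians(yaw); p=c+np.array([[np.cos(a),-np.sin(a)],[np.sin(a),np.cos(a)]])@[15,24]; print(p)
movep([*p,120],R(yaw)); movel([*p,70],max_speed=150); st("hover"); h=snap("scene","hov4")
A=cv2.resize(t["image"][120:190,165:230],None,fx=6,fy=6); B=cv2.resize(h["image"][200:340,380:500],None,fx=3,fy=3)
cv2.imwrite("pics/c4.png",np.hstack([A,B]))
E
```

```text
open t25.4 tcp [604.7 264.6  18.6] gap 85.2 gf 0 F [-1.   0.4 -0.4]
above t28.2 tcp [ 456.2 -121.4  109.8] gap 85.2 gf 0 F [-0.1  0.3  0.6]
grip t29.6 tcp [ 456.2 -121.6   14.3] gap 9.1 gf 59 F [-1.5  1.5  9.4]
[633.11657318 300.13455859]
hover t32.5 tcp [633.5 299.5  70.4] gap 9.1 gf 58 F [ 0.8  0.5 -2.8]
```

View pics/c4.png

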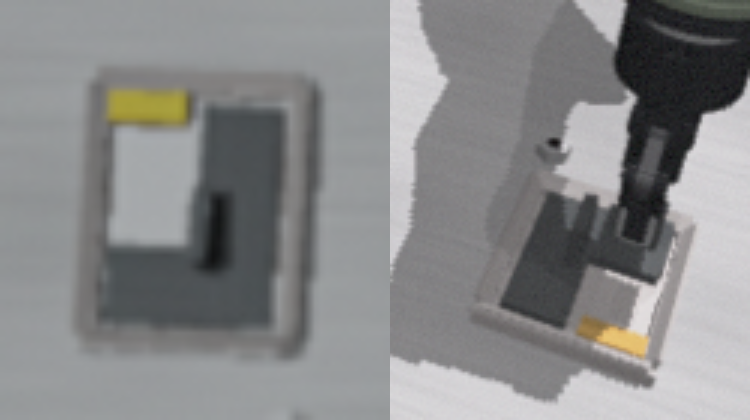

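The crop shows the L flat in the tray, with the free pocket spanning roughly crop (112..200, 125..245) in the left half. The infill is held square above it. I'll check the pocket centre against the target.

```bash
python3 - <<'E'
import pickle
from geo import *
t=pickle.load(open("t4.pkl","rb"))
q=[(112,124),(203,126),(192,247),(106,246)]
P=to_plane(t,[(165+u/6-.42,120+v/6-.42) for u,v in q],13)[:,:2]+[1,3.7]; print(P.round(1),P.mean(0).round(1))
g=t["image"].max(2)
print(g[150,178:212].tolist()); print(g[134:168,190].tolist(),g[134:168,187].tolist())
E
```

```text
[[665.7 323.6]
 [665.5 273.2]
 [598.  276.2]
 [597.6 323.6]] [631.7 299.2]
[142, 123, 117, 110, 91, 118, 163, 173, 170, 170, 169, 170, 171, 170, 170, 171, 171, 173, 171, 151, 99, 78, 83, 84, 85, 85, 84, 83, 83, 83, 83, 82, 75, 75]
[132, 146, 163, 168, 167, 157, 124, 136, 168, 173, 171, 170, 171, 170, 170, 171, 171, 171, 170, 170, 171, 170, 172, 171, 171, 172, 156, 101, 79, 82, 83, 83, 85, 85] [136, 161, 167, 167, 167, 158, 132, 159, 174, 172, 170, 170, 171, 170, 170, 170, 170, 170, 171, 171, 171, 170, 170, 172, 171, 168, 145, 98, 81, 83, 83, 84, 85, 84]
```

```bash
python3 - <<'E'
from rob import *
p=[632.3,299.6]
print(movel([*p,36],max_speed=80,guard=12)); st("d1")
print(movel([*p,18],max_speed=30,guard=12)); s=st("d2")
E
```

```text
False
d1 t33.1 tcp [632.3 299.4  35.8] gap 9.0 gf 58 F [ 0.5 -0.2 -1.6]
True
d2 t33.6 tcp [632.1 299.6  19.4] gap 9.2 gf 60 F [-3.6 -0.  10.5]
```

Seated at z 19.4, as expected (14.3 + 5). I'll release, retreat and check.

```bash
python3 - <<'E'
from rob import *
open_gripper(); movel([632.3,299.6,130],max_speed=250); goto_joints([-1.224,0.521,-0.036,1.599,0.021,1.021,-0.113]); st("home")
t=snap("top","t5"); s=snap("scene","s5")
A=cv2.resize(t["image"][80:200,165:395],None,fx=3.3,fy=3.3); B=cv2.resize(s["image"][195:335,210:490],None,fx=2.7,fy=2.7)[:200+178]
A=A[:220] if 0 else A
B=cv2.resize(B,None,fx=.5,fy=.5); C=cv2.resize(s["image"][245:335,395:490],None,fx=2.1,fy=2.1)
B=np.hstack([B,C[:B.shape[0]]]) ; B=cv2.copyMakeBorder(B,0,0,0,max(0,A.shape[1]-B.shape[1]),0)[:, :A.shape[1]]
cv2.imwrite("pics/c5.png",np.vstack([A,B]))
E
```

```text
home t36.7 tcp [254.7 571.  231.2] gap 85.2 gf 0 F [-0.3 -1.   1.2]
```

View pics/c5.png

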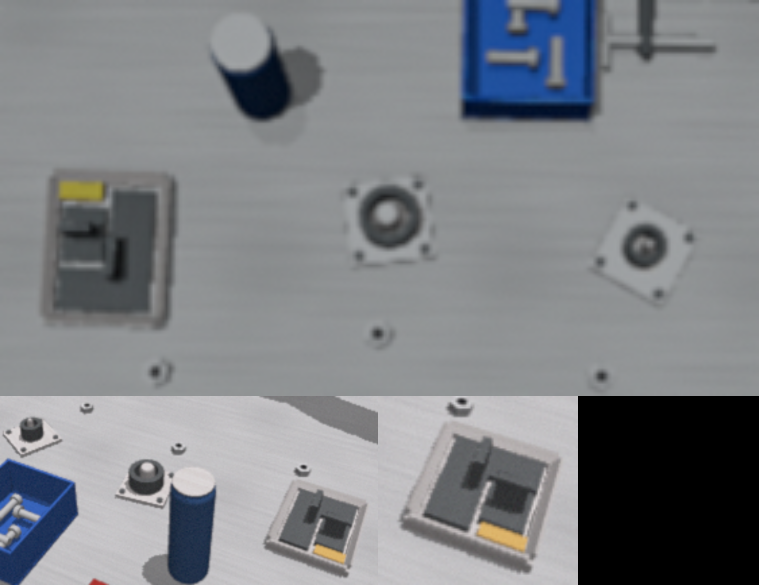

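The picture shows both collars seated on their posts (crop (390,215) and (645,245)). Both plates lie flat in the tray (around crop (110,250)) and the can at (250,65) is upright, so I'm handing in.

```bash
python3 -c "
from workcell import *
print(finish_job())"
```

```text
the job is handed in; nothing more can be done
None
```

The job is handed in at about 37 s on the robot clock: both collars are on their posts, the corner and infill plates lie flat in the tray, everything is released and the spray can is still standing; no score was returned.

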